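# Hang a shelf bracket and prove its hooks hold

## Task

Hang the loose blue shelf bracket in the slotted track of the free post, level with the bracket that already hangs on the other post: both hooks through their slots and down fully home. Then prove that the hooks hold: without pressing down any more, tug the bracket straight out from the post with a steady 15 N for a full second, never loading the hooks above 30 N, and let go, leaving it hanging home. Leave the pots and tools around it where they are.

Things in the scene. Friction and masses are not known exactly. Their poses are not given: they have to be found in the camera images.
- bracket: loose blue steel shelf bracket (all sizes in mm), upside-down U channel 24 wide, 68 deep at the back, 34 at the front, arm 160 long, 3 mm nose at the front end rising 8 above the flat top; 0.25 to 0.42 kg. Starts standing upright on the table on the flat rear 90 of its underside. Origin: foot of its flat back face, mid width; z up, +x out of the back (as the hooks point), arm to -x
- hooks: down-turned lips of the bracket's two hooks, one piece with it (same frame). Two necks on the back face, 5 wide, 10 high, lower edges 14 and 54 above the underside, reach 6.5 behind the back; each ends in a lip 5 wide, 4 thick, 20 high, from 10 below to 10 above the neck's lower edge. So the hooks reach 10.5 behind the back face
- back: the flat back plate of the bracket, one piece with it (same frame), 24 wide, 68 high; it meets the face of the track when the hooks are pushed in, and stands clear of it when the bracket is drawn straight out
- bracket_grip (a point): good place to grip the bracket from above across its 24 mm width: 80 in front of the back face, 55 above the underside, 13 below the flat top; about the centre of mass
- bracket_top (a point): top edge of the bracket's back face, 68 above its origin. Hung home, the bracket has 2.5 of play straight out before both lips bear on the inside of the track's wall and its whole back stands off the track; from there on it is stiff and the pull rises with every further fraction of a millimetre. Let go, the nose droops by up to 0.06 rad
- free_post: fixed wooden post without a bracket, 50 wide, 318 high; a white slotted steel track (25 wide, 24 deep) is screwed to its front by hand: square and at true height, but 0 to 6 packed out from the post and up to 7 left or right of its middle line, none of it measured. Origin: on the table, middle line, at the track's face if not packed out (24 before the wood); z up, +x into the post, -x straight out
- post_slots (a point): on the free post, above its origin, level with the lowest slot's lower edge (the track itself may be off, see free_post). One column of six slots in the 4 thick front wall, each 7 wide, 23 high, lower edges 60, 100, 140, 180, 220, 260 above the table, 20 clear behind. To hang: level, 10 to 13 above home, both hooks go in until the back meets the track; then down until both necks sit in the slots
- partner_post: the other upright of the rack, the same and parallel, 440 from the free post (which is left and which right varies); the same kind of bracket hangs on its track, fixed, pointing to the robot. Steel foot plates 50 wide and 6 high reach 60 in front of both
- partner_bracket (a point): on the bracket that hangs on the partner post: foot of its back face, mid width (as the loose bracket's origin); 126 above the table, its hooks in the slots at 140 and 180
- rack: fixed rack of the two posts: plywood ware board 200 by 360, 18 high, on the table between the posts, wooden ties behind. Origin: on the table midway between the posts' origins; same axes as the posts
- cup_a: unfired clay cup, 72 across, 60 high, on the ware board; origin under its centre
- cup_b: pinkish clay cup, 76 across, 50 high, on the ware board; origin under its centre
- bowl: brown clay bowl, 104 across, 45 high, on the ware board between the cups; origin under its centre
- mallet: rubber-headed mallet lying on the table at the left, 260 long along its x; origin on the table
- paddle: turned wooden paddle lying on the table at the right, 250 long along its x, 64 thick; origin on the table under its middle
- rib: flat wooden throwing rib on the table, 100 by 50 by 6; origin under its centre
- jar: white glaze jar with blue cap on the table, 60 across, 78 high; origin under its centre

How it is judged:
By the outcome, as a careful person would: the job done as asked, in the order asked, and still so for the second after the job is handed in, with the robot touching nothing.
It also fails if it takes over 72 s, if anything falls off the work surface, if the arm or the gripper's body presses on something with over 40 N, if the wrist force passes 120 N, or if a joint passes its speed limit or range.

## Robot

A 6-joint arm with a two-finger parallel gripper is mounted at the origin on the work surface. World frame = base frame: x ahead of the robot, y to its left, z up, the work surface at z = 0. Lengths are in m, angles in degrees, forces in N, time in s.
With the tool pointing down it reaches from about 0.325 to 1 m from the base axis. Payload 5.1 kg.
Tool frame: the origin (TCP) lies midway between the tips of the shut fingers; the grasp point (between the pads) lies 19 mm behind it (grasp_offset is the distance from the TCP to the grasp point, in m); z points along the fingers, y is the line along which they close (so a half turn about z gives the same grasp; the last joint's range is limited). The gripper opens to 85 mm and grips with 20 to 120 N. Pads are 22 mm wide; open, the fingers measure 114 mm over their backs; the gripper's body (76 mm by 85 mm) begins 54 mm behind the grasp point. The pads swing forward as they close: fully open they stand 13 mm farther back than shut.
Start: joints at [62.361, 7.093, 94.555, -0, 78.352, -4.733], TCP at [0.253, 0.599, 0.231] pointing down, gripper open.
Joint ranges: [-149.61, 149.61], [-58.7, 133.49], [1.44, 155.28], [-77.14, 257.14], [18.33, 153.61], [-166.67, 166.67]. Speed limits (degrees/s): [147.25, 147.25, 180, 180, 180, 180].

## Interface

Orientations are given as a 3x3 rotation matrix whose columns are the frame's x, y, z axes.
In Python, from cell import move_ptp, servo_line, move_joints, gripper_open, grab, hold, inverse_kinematics, capture, get_calibration, MotionError, job_done, find_in, trace, tip_of, get_t, get_q, get_qd, get_tau, get_tcp_pos, get_ee_rot, get_wrist_force, get_moment, get_grip_width, get_gripper_force, grasp_offset gives the robot as it stands. Calls block until the motion is done:
- move_ptp(position, orientation): joint-space move of the TCP to a pose.
- servo_line(position, frame=None, feed=0.15, threshold=None): straight line of the TCP; frame=None keeps the orientation; feed is the mean speed in m/s. With threshold (N) it stops when the force on the tool has changed by that much, and returns True; else False.
- move_joints(angles): joint-space move.
- gripper_open() and grab(newtons=None): open the fingers fully, or close them until they stop; newtons is the grip in N (None keeps the last).
- hold(seconds).
- inverse_kinematics(position, orientation): joint angles nearest the present ones, or None.
- capture(name): name is "scene" or "side" or "wrist"; returns the picture (420x560x3 uint8, red, green, blue); there is no depth.
- get_calibration(name): a dict with "mtx" (3x3 intrinsics, pixels), "rvec" (rotation vector, rad) and "tvec" (3), from world to camera coordinates, as OpenCV has them. Camera axes: x right, y down, z forward; pixel columns grow to the right and rows downward; lengths in m; the calibration is good to about 2 mm. The wrist camera is an equidistant fisheye: a pixel r from the principal point sees the ray r / f radians off the axis. A picture is of the moment at which its call begins: read the wrist's pose just before it. get_calibration takes no time and is no camera call; for the wrist camera it gives the pose at the moment of the call.
A pose or a line that the arm cannot do raises MotionError and nothing moves.
- job_done(): hands the job in; it is judged then, once.
Trained networks look in the newest picture that a camera, given by its name, has taken for a name from the list of things; names that differ only in an ending like _2 or _b are one class to them, and where a whole thing is asked for, a point or a joint stands for the part that bears it (a point fixed in the world has none). Each returns a list of dicts, best first, with "confidence" (0 to 1); they miss things now and then, are a little off and sometimes report something else, mostly with a low value. They report only what shows in the picture. A call takes as long as a camera call.
- find_in(camera, target): "point" ([x, y, z] in m, in world coordinates, good to about 4 mm: the middle of the surface that is visible of it).
- trace(camera, target): "region" (420x560 bool, what is visible of it).
- tip_of(camera, target): "point" ([x, y, z] in m, in world coordinates, good to about 4 mm: a listed point, or the origin of a listed thing).
Readings, each from a call of its own:
- get_t(): time.
- get_q(): joint angles.
- get_qd(): joint speeds.
- get_tau(): joint torques, N m.
- get_tcp_pos(): TCP position.
- get_ee_rot(): TCP orientation.
- get_wrist_force(): force on the tool from outside, world axes, zero at the start.
- get_moment(): the same for the moment, N m.
- get_grip_width(): finger opening in m.
- get_gripper_force(): force on a finger pad.
Only numpy, scipy, OpenCV 4.12 (cv2) and the standard library are available. Lean on these libraries where they do the work, as an engineer would, in place of code of your own. Each camera call takes 0.05 s, during which the arm holds its last target. There are 200 camera calls.

## Working session

There is one attempt and no reset: what is moved stays moved. The work goes in short steps, each a Python script; the robot and the scene stay as the last script left them, time stands still between calls to the robot, and variables do not carry over. Pictures are saved under pics/ and viewed, at most 10 in all, crops included, and the job is handed in when it is done.

```bash
mkdir -p pics; ls; python3 - <<'E'
from cell import *
import cv2,numpy as np
np.set_printoptions(precision=4,suppress=True)
ims=[]
for c in ["scene","side","wrist"]:
    im=capture(c); ims.append(im)
    for t in ["bracket","bracket_grip","bracket_top","post_slots","free_post","partner_bracket","partner_post","rack","jar","rib","mallet","paddle"]:
        if c=="wrist" and t not in("bracket","bracket_grip","bracket_top"): continue
        r=tip_of(c,t)
        print(c,t,[(np.round(d["point"],4).tolist(),round(d["confidence"],2)) for d in r[:3]])
    k=get_calibration(c); print(k["mtx"].ravel(), (-cv2.Rodrigues(k["rvec"])[0].T@np.ravel(k["tvec"])))
cv2.imwrite("pics/scene.png",ims[0][:,:,::-1]);cv2.imwrite("pics/side.png",ims[1][:,:,::-1]);cv2.imwrite("pics/wrist.png",ims[2][:,:,::-1])
print(get_t(),get_ee_rot(),grasp_offset,get_wrist_force())
E
```

```text
pics
scene bracket []
scene bracket_grip [([0.4811, -0.0546, 0.0521], 0.69)]
scene bracket_top [([0.6818, -0.0119, 0.0185], 0.24)]
scene post_slots [([0.6731, -0.2432, 0.0612], 0.91), ([0.4581, -0.3609, 0.0024], 0.71)]
scene free_post [([0.6757, -0.2393, -0.0025], 0.86), ([0.5593, -0.0428, 0.0014], 0.24)]
scene partner_bracket [([0.6767, 0.198, 0.1262], 0.81), ([0.4239, 0.3654, 0.0009], 0.27)]
scene partner_post [([0.6819, 0.2031, -0.0025], 0.83)]
scene rack [([0.6824, -0.0233, -0.0009], 0.8)]
scene jar [([0.4168, 0.2408, 0.0008], 0.84), ([0.6759, -0.2413, 0.0611], 0.24)]
scene rib [([0.3981, -0.2245, -0.0002], 0.75), ([0.6804, 0.2004, 0.001], 0.42)]
scene mallet [([0.4273, 0.3632, -0.0004], 0.93)]
scene paddle [([0.4565, -0.361, 0.0018], 0.86)]
[524.5927   0.     282.7322   0.     524.5927 204.2141   0.       0.
   1.    ] [0.6181 0.8151 1.3973]
side bracket [([0.5596, -0.0366, -0.0014], 0.87)]
side bracket_grip []
side bracket_top [([0.5587, -0.0375, 0.0708], 0.82)]
side post_slots [([0.6728, -0.2364, 0.0624], 0.78), ([0.5556, -0.0405, 0.0708], 0.73)]
side free_post [([0.6761, -0.2431, 0.0002], 0.92)]
side partner_bracket [([0.681, 0.2005, 0.1245], 0.89)]
side partner_post [([0.6814, 0.2049, -0.0018], 0.93), ([0.5568, -0.0404, 0.0704], 0.34)]
side rack [([0.6753, -0.015, -0.0051], 0.76)]
side jar [([0.414, 0.2373, -0.0022], 0.58)]
side rib [([0.4, -0.219, -0.0007], 0.85), ([0.4811, -0.0559, 0.0549], 0.35)]
side mallet [([0.4286, 0.3646, -0.0029], 0.79), ([0.6476, -0.1286, 0.021], 0.51)]
side paddle [([0.4536, -0.3615, -0.0007], 0.77)]
[499.8898   0.     277.42     0.     499.8898 205.4414   0.       0.
   1.    ] [ 0.5102 -1.1417  0.8964]
wrist bracket []
wrist bracket_grip []
wrist bracket_top []
[325.1923   0.     282.5963   0.     325.1923 205.4203   0.       0.
   1.    ] [0.1804 0.628  0.375 ]
1.5 [[-0.9211  0.3892  0.    ]
 [ 0.3892  0.9211 -0.    ]
 [-0.      0.     -1.    ]] 0.0187 [ 0.0552  1.1507 -0.8865]
```

View pics/scene.png

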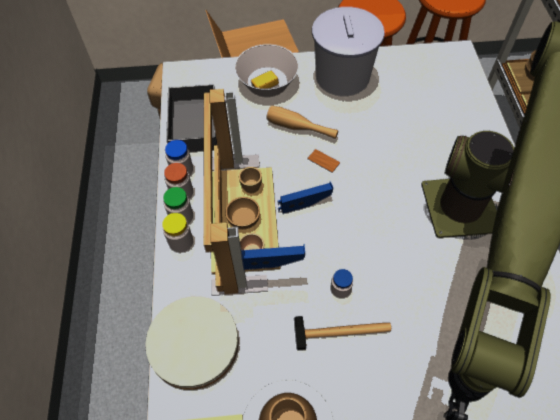

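View pics/side.png

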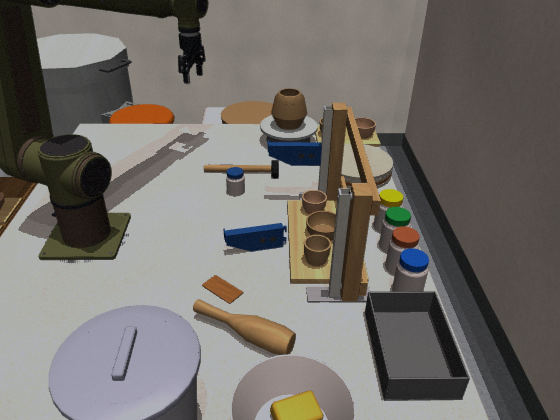

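```bash
cat > h.py <<'E'
from cell import *
import numpy as np, cv2
np.set_printoptions(precision=4,suppress=True)
def Rt(tilt,yaw,flip=1):   # tool z tilted from down towards heading yaw (deg); tool x = flip*heading
    a,b=np.radians([tilt,yaw]); h=np.array([np.cos(b),np.sin(b),0]); u=np.array([0,0,1.])
    z=np.sin(a)*h-np.cos(a)*u; x=flip*(np.cos(a)*h+np.sin(a)*u)
    return np.stack([x,np.cross(z,x),z],1)
def rays(px,k):  # fisheye pixel -> world rays, camera centre
    px=np.asarray(px,float).reshape(-1,2); M=k["mtx"]; d=(px-M[:2,2])/M[0,0]; r=np.linalg.norm(d,axis=1)
    v=np.c_[d*np.sinc(r/np.pi)[:,None],np.cos(r)]; R=cv2.Rodrigues(np.asarray(k["rvec"]))[0]
    return v@R, -R.T@np.ravel(k["tvec"])
def proj(P,k,fish=True):
    R=cv2.Rodrigues(np.asarray(k["rvec"]))[0]; c=np.atleast_2d(P)@R.T+np.ravel(k["tvec"]); M=k["mtx"]
    if not fish: return c[:,:2]/c[:,2:]*M[0,0]+M[:2,2]
    n=np.linalg.norm(c[:,:2],axis=1); return c[:,:2]/n[:,None]*(np.arctan2(n,c[:,2])*M[0,0])[:,None]+M[:2,2]
E
cat > a.py <<'E'
from h import *
print([inverse_kinematics(p,R) for p,R in [([.35,.2,.33],Rt(0,30)),([.49,-.24,.2],Rt(50,0)),([.47,-.05,.25],Rt(0,12)),([.47,-.05,.25],Rt(0,12,-1))]])
E
python3 a.py
```

```text
[array([ 22.1039, -28.3502, 115.871 ,  -0.    ,  92.4792,  82.1039]), array([-49.0825, -25.606 , 136.0705,  53.5985,  45.9881,  10.1392]), array([-12.584 , -16.8176, 115.1453,  -0.    ,  81.6723,  65.416 ]), array([ -12.584 ,  -16.8176,  115.1453,   -0.    ,   81.6723, -114.584 ])]
```

```bash
python3 - <<'E'
from h import *
move_ptp([.35,.2,.33],Rt(0,10))
move_ptp([.49,-.24,.22],Rt(50,0))
hold(.3)
k=get_calibration("wrist"); im=capture("wrist")
np.save("w1.npy",im); np.savez("k1.npz",**k)
cv2.imwrite("pics/w1.png",im[:,:,::-1])
print(get_t(),get_tcp_pos(),get_wrist_force())
for t in ["post_slots","free_post"]: print(t,tip_of("wrist",t)[:2])
E
```

```text
5.2083 [ 0.4902 -0.2396  0.2202] [-0.5658 -0.4634 -0.4004]
post_slots [{'point': [0.6742, -0.2421, 0.059], 'confidence': 0.83}]
free_post [{'point': [0.6723, -0.241, -0.0021], 'confidence': 0.93}]
```

View pics/w1.png

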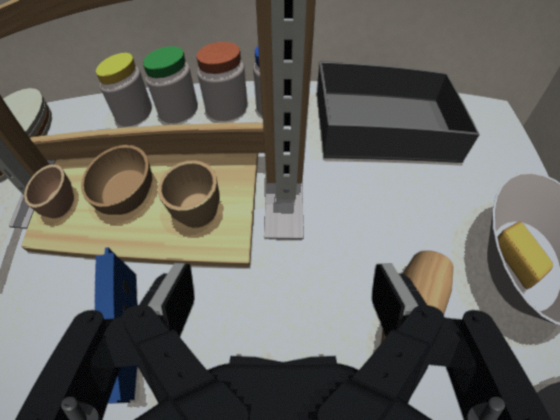

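```bash
python3 - <<'E'
from h import *
im=np.load("w1.npy")
cv2.imwrite("pics/w1c.png",cv2.resize(im[0:250,230:350,::-1],None,fx=2.4*2,fy=2.4,interpolation=cv2.INTER_CUBIC))
g=cv2.cvtColor(im,cv2.COLOR_RGB2GRAY)
for v in [9,30,48,60,74,90,103,115,128,145,160,175]: print(v,g[v,262:316])
E
```

```text
9 [51 52 52 52 53 53 53 51 55 66 73 75 77 77 77 77 77 75 76 75 75 65 34  5
  4  3  5  3  4  8 28 55 71 74 76 75 76 76 76 77 75 77 75 72 59 54 53 53
 52 52 51 52 65 89]
30 [ 52  53  54  53  53  54  53  53  56  61  71  74  75  74  74  74  76  76
  76  75  75  75  74  74  72  74  74  74  73  75  73  75  75  75  76  75
  76  75  76  75  76  74  69  61  56  53  53  53  52  48  52  68  93 104]
48 [ 54  55  52  53  54  54  55  55  54  59  71  74  77  76  76  75  76  76
  78  77  75  64  32   2   2   2   2   0   3  26  55  72  75  75  75  76
  75  75  76  76  76  72  62  55  54  54  52  47  46  53  77  98 106 108]
60 [ 55  55  54  53  53  55  54  54  51  55  63  73  74  76  76  74  73  76
  74  76  77  91 114 122 121 121 121 121 120 112  97  79  75  74  76  75
  75  75  75  75  74  68  59  54  51  48  45  46  50  70  99 107 107 106]
74 [ 58  58  57  54  53  55  55  54  54  52  61  71  75  76  76  76  76  76
  77  75  75  75  74  73  74  74  75  73  76  75  75  76  76  76  77  76
  75  75  76  74  70  57  52  50  48  49  46  52  69  91 104 104 105 104]
90 [ 58  59  57  56  54  53  54  55  52 
[... 826 characters left out ...]
183 181 183 182 182 183 182]
145 [ 52  51  52  55  57  55  54  56  55  56  53  56  62  72  74  76  75  75
  74  75  68  48  22   6   2   3   6  29  59  72  75  74  75  76  75  73
  71  60  56  51  50  53  75 125 172 183 184 183 183 183 182 183 182 183]
160 [110 107 100  78  57  53  54  54  55  55  55  54  57  70  74  76  76  75
  74  74  75  74  76  76  75  75  76  75  77  76  75  76  76  75  75  71
  62  53  51  53  56  85 141 176 184 185 184 184 185 184 185 185 184 185]
175 [184 182 172 131  81  56  53  53  54  52  54  51  55  64  72  76  77  77
  76  75  80  96 111 116 118 117 116 101  85  77  77  77  77  76  73  62
  54  51  51  54  97 160 182 184 185 185 185 185 185 185 184 185 185 184]
```

View pics/w1c.png

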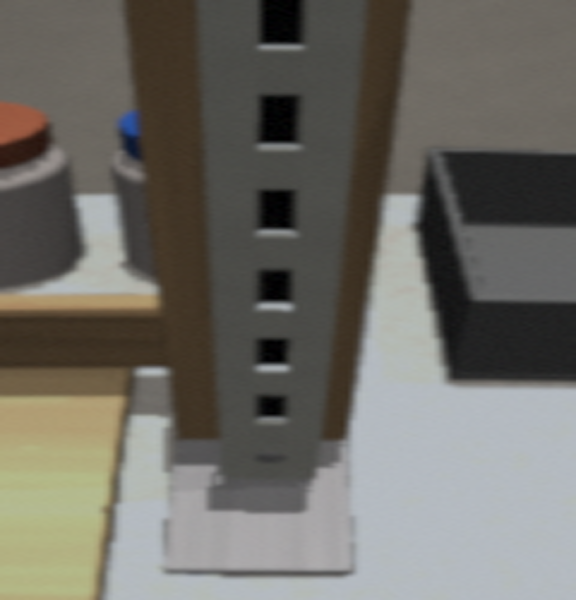

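```bash
python3 - <<'E'
from h import *
from scipy.optimize import least_squares
im=np.load("w1.npy"); k=dict(np.load("k1.npz")); g=cv2.cvtColor(im,cv2.COLOR_RGB2GRAY).astype(float)
cols=g[:,284:290].mean(1); dev=np.abs(cols-75.5)>18
print(np.where(np.diff(dev[:200].astype(int)))[0])
obs=[];zs=[]
e=np.where(np.diff(dev[:185].astype(int)))[0]
print(cols[:200].astype(int))
# horizontal: dark centroid & track edges per row
def sub(row,a,b,lev):  # crossing
    s=g[row,a:b]-lev; i=np.where(s[:-1]*s[1:]<=0)[0]; return a+i+s[i]/(s[i]-s[i+1])
for v in [8,10,46,48,50,54,84,88,92,115,118,145,148,168]:
    w=np.clip(75-g[v,278:297],0,None); w[w<4]=0
    c=(w*np.arange(278,297)).sum()/w.sum()
    L=sub(v,268,280,65); Rr=sub(v,294,306,65)
    d,o=rays([[c,v],[L[0],v],[Rr[-1],v]],k)
    out=[]
    for xf in (.669,.673): P=o+d*((xf-o[0])/d[:,0])[:,None]; out.append(np.r_[P[:,1]*1000,P[0,2]*1000])
    print(v,np.round([c,L[0],Rr[-1]],2),np.round(out,2).tolist())
print(o)
E
```

```text
[ 17  18  20  38  58  59  62  78  94  95  98 111 124 125 129 140 150 151
 155 163 172 173 176]
[  8   8   8  10   9   7   8   9   8   9   8   9   9   9   7   9   9  29
  85 133 118  88  74  73  72  73  73  73  73  73  73  73  73  72  73  73
  73  72  68  49  22  10   8   9   8   9   8   7   6   9   8   8   7   7
   7   8   8   5  14  66 120 127 110  84  74  74  74  75  75  75  74  74
  74  74  73  73  73  72  63  33  10   7   6   6   7   7   7   8   8   8
   7   9   7   9  22  80 136 128 105  83  75  75  75  75  75  75  75  74
  74  74  73  66  46  22  11   9  10   8   9   9  10   9  10   8  15  63
 128 163 149 109  82  76  75  75  75  75  74  75  74  72  62  33  10  10
  11  11   9  12  12  11  20  71 137 162 139  99  78  76  76  76  75  75
  74  70  56  34  19  16  15  15  16  16  21  65 112 113 101  82  75  75
  75  74  74  74  74  75  75  76  74  67  59  59  65  73  75  75  75  75
  76  79]Traceback (most recent call last):
  File "<stdin>", line 16, in <module>
IndexError: index -1 is out of bounds for axis 0 with size 0
```

```bash
python3 - <<'E'
from h import *
from scipy.optimize import least_squares
im=np.load("w1.npy"); k=dict(np.load("k1.npz")); g=cv2.cvtColor(im,cv2.COLOR_RGB2GRAY).astype(float)
def sub(row,a,b,lev):
    s=g[row,a:b]-lev; i=np.where(s[:-1]*s[1:]<=0)[0]; return a+i+s[i]/(s[i]-s[i+1]) if len(i) else [np.nan]
for v in [8,48,54,84,90,115,118,145,148,168]:
    w=np.clip(75-g[v,278:297],0,None); w[w<4]=0
    c=(w*np.arange(278,297)).sum()/w.sum()
    d,o=rays([[c,v],[sub(v,268,280,65)[0],v],[sub(v,294,310,65)[0],v]],k)
    out=[]
    for xf in (.669,.673): P=o+d*((xf-o[0])/d[:,0])[:,None]; out.append(np.r_[P[:,1]*1000,P[0,2]*1000])
    print(v,round(c,2),np.round(out,2).tolist())
print(o)
zu=np.array([220,180,140,100,60])/1e3+.023; vu=[39.1,78.8,112.1,140.9,164.9]
zl=np.array([260,220,180,140,100,60])/1e3; vl=[20.6,62.6,98.1,128.9,155.1,174.8]
z=np.r_[zu,zl]; vv=np.r_[vu,vl]
for full in (0,1):
    f=lambda p: proj(np.c_[np.full(11,.67+p[0]),np.full(11,-.245),z+p[1]],k)[:,1]+325*p[2]*full-vv
    r=least_squares(f,[0,0,0],x_scale=1e-3); print(r.x,r.fun)
E
```

```text
8 288.17 [[-244.97, -232.04, -257.89, 272.18], [-245.03, -231.89, -258.18, 270.48]]
48 287.61 [[-244.93, -231.86, -257.99, 235.58], [-245.0, -231.71, -258.28, 233.26]]
54 287.46 [[-244.87, -231.97, -258.14, 229.66], [-244.94, -231.82, -258.43, 227.24]]
84 287.18 [[-244.98, -232.15, -257.84, 197.88], [-245.05, -232.01, -258.12, 194.92]]
90 287.14 [[-245.02, -232.28, -257.93, 191.01], [-245.09, -232.13, -258.22, 187.94]]
115 286.78 [[-245.02, -232.22, -258.23, 160.11], [-245.09, -232.07, -258.52, 156.52]]
118 286.84 [[-245.12, -232.58, -258.24, 156.13], [-245.19, -232.43, -258.54, 152.46]]
145 286.3 [[-244.99, -232.17, -258.09, 116.84], [-245.06, -232.02, -258.37, 112.51]]
148 286.24 [[-244.97, -232.3, -258.14, 112.04], [-245.04, -232.15, -258.43, 107.64]]
168 286.05 [[-245.11, -232.25, -258.06, 77.36], [-245.18, -232.11, -258.35, 72.37]]
[ 0.4317 -0.2409  0.3733]
[-0.0008  0.0009  0.    ] [ 0.1586 -0.3094 -0.1189 -0.5633 -0.5894  0.1818 -0.0578  0.3163 -0.0345
 -0.4917  1.6005]
[-0.0093 -0.0008 -0.0214] [ 0.0526 -0.0723  0.1339 -0.4961 -0.8157 -0.2035  0.0817  0.5936  0.1294
 -0.5845  1.1809]
```

```bash
python3 - <<'E'
from h import *
move_ptp([.44,-.062,.25],Rt(0,12.3,-1)); hold(.2)
k=get_calibration("wrist"); im=capture("wrist")
for t in ["bracket_grip","bracket_top","bracket"]: print(t,tip_of("wrist",t)[:2])
r=trace("wrist","bracket"); np.savez("k2.npz",**k); np.save("w2.npy",im)
if r:
    m=r[0]["region"]; np.save("m2.npy",m); print(r[0]["confidence"],m.sum())
    o=im.copy(); c,_=cv2.findContours(m.astype(np.uint8),0,1); cv2.drawContours(o,c,-1,(255,255,0),1)
    cv2.imwrite("pics/w2.png",o[:,:,::-1])
print(get_t(),get_wrist_force())
E
```

```text
bracket_grip [{'point': [0.4802, -0.0536, 0.0562], 'confidence': 0.85}]
bracket_top [{'point': [0.5563, -0.035, 0.072], 'confidence': 0.72}]
bracket [{'point': [0.4282, 0.3632, 0.0029], 'confidence': 0.67}, {'point': [0.562, -0.0375, -0.0017], 'confidence': 0.61}]
0.79 3256
7.7167 [-0.5692 -0.4465  0.3637]
```

View pics/w2.png

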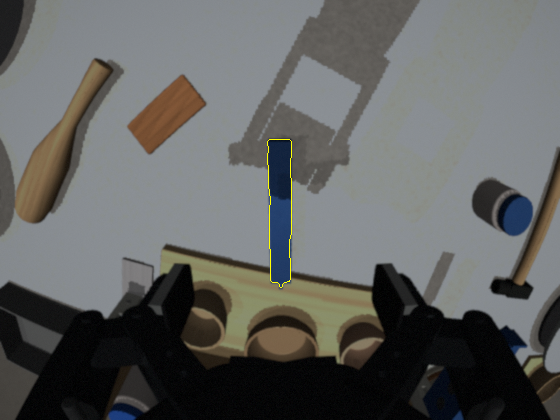

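```bash
python3 - <<'E'
from h import *
k=dict(np.load("k2.npz")); im=np.load("w2.npy").astype(float); m=np.load("m2.npy")
def atz(px,z):
    d,o=rays(px,k); return o+d*((z-o[2])/d[:,2])[:,None]
P=[]
for v in range(150,275,5):
    c=np.where(m[v])[0]; P.append(atz([[c.min()-.5,v],[c.max()+.5,v]],.068))
P=np.array(P); mid=P.mean(1); w=np.linalg.norm(P[:,0]-P[:,1],axis=1)
a=np.polyfit(mid[:,0],mid[:,1],1); print("bracket yaw",np.degrees(np.arctan(a[0])),"y at .48:",np.polyval(a,.48),"w",w.mean())
rows=np.where(m.any(1))[0]; print(rows.min(),rows.max(),[ (v,m[v].sum()) for v in range(rows.max()-6,rows.max()+1)])
print("front top edge",atz([[279,rows.min()-.5]],.076),"back face",atz([[280.5,rows.max()-3.5]],.068))
sat=im[:,:,0]-im[:,:,2]; E=[]
for u in list(range(172,264,4))+list(range(300,364,4)):
    s=sat[225:300,u]; j=np.where(s>25)[0]
    if len(j): E.append([u,225+j[0]-.5])
E=np.array(E); W=atz(E,.018); 
for _ in range(4):
    p=np.polyfit(W[:,1],W[:,0],1); r=W[:,0]-np.polyval(p,W[:,1]); W=W[np.abs(r)<max(2*np.median(np.abs(r)),3e-4)]
print("board",len(W),len(E),"yaw",-np.degrees(np.arctan(p[0])),np.std(r))
E
```

```text
bracket yaw 12.374015706471468 y at .48: -0.058474238231305764 w 0.023897056142417102
139 287 [(281, np.int64(19)), (282, np.int64(15)), (283, np.int64(6)), (284, np.int64(4)), (285, np.int64(4)), (286, np.int64(4)), (287, np.int64(2))]
front top edge [[ 0.3969 -0.0769  0.076 ]] back face [[ 0.5596 -0.0404  0.068 ]]
board 18 39 yaw -0.6740430692029743 0.0001991163493361587
```

```bash
python3 - <<'E'
from h import *
R=Rt(0,12.37,-1); p=np.array([.4798,-.0565,.0])
move_ptp(p+[0,0,.12],R)
f0=get_wrist_force()
hit=servo_line(p+[0,0,.036],feed=.12,threshold=8); print("hit",hit)
grab(100); hold(.3); print("w",get_grip_width(),get_gripper_force(),get_wrist_force())
servo_line(p+[0,0,.19],feed=.15); hold(.3)
print("lift dF",get_wrist_force()-f0,get_moment(),get_grip_width())
yaw=-.7; h=np.array([np.cos(np.radians(yaw)),np.sin(np.radians(yaw)),0])
T=np.array([.669,-.245,0])-.08*h-.035*h+[0,0,.126+.0115+.036]
move_ptp(T,Rt(0,yaw,-1)); hold(.3)
print(get_t(),get_tcp_pos()-T,get_wrist_force(),get_moment())
for c in ("side","scene"):
    im=capture(c); np.save(c+"3.npy",im)
    for t in ["bracket_top","bracket","post_slots","hooks"]: print(c,t,[(np.round(d["point"],4),d["confidence"]) for d in tip_of(c,t)[:2]])
s=cv2.resize(np.load("side3.npy")[160:320,230:430,::-1],None,fx=4,fy=3.7,interpolation=cv2.INTER_CUBIC); cv2.imwrite("pics/s3.png",s)
E
```

```text
hit False
w 0.022293869631247396 98.32226648926735 [-1.8839 -0.78    5.033 ]
lift dF [-2.2872 -1.8622 -2.96  ] [-0.0339  0.0721  0.0328] 0.022365468421565997
12.6583 [0.0001 0.0011 0.0005] [-0.4192 -0.0593 -2.8549] [-0.0175  0.0155 -0.0212]
side bracket_top [(array([ 0.6307, -0.244 ,  0.2058]), 0.72)]
side bracket []
side post_slots [(array([ 0.6729, -0.2415,  0.0601]), 0.72)]
side hooks [(array([0.6542, 0.1048, 0.0174]), 0.59)]
scene bracket_top [(array([ 0.6339, -0.2371,  0.2064]), 0.61)]
scene bracket [(array([ 0.6349, -0.2466,  0.1395]), 0.6), (array([ 0.6766, -0.0231, -0.0005]), 0.24)]
scene post_slots [(array([ 0.395 , -0.2239,  0.0008]), 0.6), (array([ 0.6761, -0.2407,  0.0605]), 0.55)]
scene hooks []
```

View pics/s3.png

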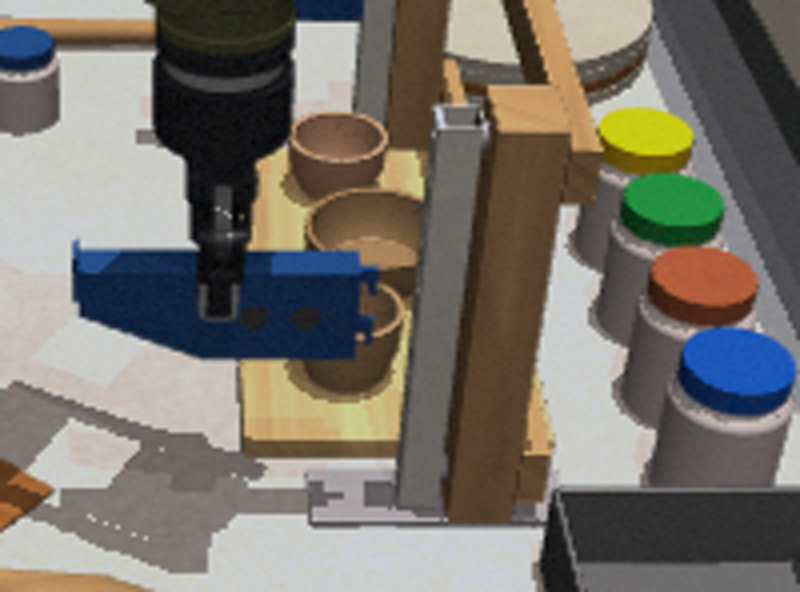

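```bash
cat >> h.py <<'E'
yaw=-.7; H=np.array([np.cos(np.radians(yaw)),np.sin(np.radians(yaw)),0]); L=np.array([-H[1],H[0],0])
def st(tag=""):
    p=get_tcp_pos(); print(tag,"t%.2f"%get_t(),"s,l,z mm",np.round(1e3*np.array([p@H,p@L,p[2]]),2),"F(h,l,z)",np.round([get_wrist_force()@H,get_wrist_force()@L,get_wrist_force()[2]],2),"M",get_moment())
def pt(s,l,z): return s*H+l*L+np.array([0,0,z])
E
python3 - <<'E'
from h import *
st("start"); p=get_tcp_pos()
s0=p@H; z=.126+.0115+.036; l=np.array([.669,-.245,0])@L
c=l; 
servo_line(pt(s0,c,z),feed=.03); hold(.3); st("aligned, want l %.2f"%(l*1e3))
hit=servo_line(pt(s0+.045,c,z),feed=.03,threshold=5); st("hit %s"%hit)
E
```

```text
start t13.16 s,l,z mm [ 556.93 -236.84  173.46] F(h,l,z) [ 0.52  0.84 -3.42] M [-0.0273  0.09   -0.043 ]
aligned, want l -236.81 t13.71 s,l,z mm [ 556.94 -236.82  173.52] F(h,l,z) [ 0.81 -1.13 -3.82] M [0.0593 0.0702 0.0049]
hit True t14.60 s,l,z mm [ 580.84 -236.53  172.13] F(h,l,z) [-0.32 -0.37 -2.87] M [-0.0041  0.0353  0.0081]
```

```bash
python3 - <<'E'
from h import *
st("now"); z=.126+.0115+.036; sc=.5808; l0=-.23681
for d in (1.2,-1.2,2.3,-2.3,3.4,-3.4):
    servo_line(pt(sc-.004,l0+d/1e3,z),feed=.04); hold(.15)
    hit=servo_line(pt(sc+.005,l0+d/1e3,z),feed=.02,threshold=6); st("d%.1f hit %s"%(d,hit))
    if not hit: hold(.2); st("in"); break
E
```

```text
now t14.60 s,l,z mm [ 580.84 -236.53  172.13] F(h,l,z) [-0.32 -0.37 -2.87] M [-0.0041  0.0353  0.0081]
d1.2 hit False t15.60 s,l,z mm [ 585.84 -235.58  173.41] F(h,l,z) [-0.14  0.14 -2.6 ] M [-0.0148  0.1072  0.0114]
in t15.80 s,l,z mm [ 585.73 -235.6   173.44] F(h,l,z) [ 0.27  0.59 -3.26] M [-0.0823  0.0448 -0.0271]
```

```bash
python3 - <<'E'
from h import *
z=.126+.0115+.036; l=-.23681+.0012
hit=servo_line(pt(.605,l,z),feed=.02,threshold=6); st("hit %s"%hit); hold(.2); st("settled")
im=capture("side"); cv2.imwrite("pics/s4.png",cv2.resize(im[160:290,280:380,::-1],None,fx=6,fy=4.6,interpolation=cv2.INTER_CUBIC))
E
```

```text
hit True t16.29 s,l,z mm [ 590.81 -235.27  172.01] F(h,l,z) [-0.1  -0.2  -2.01] M [ 0.0293  0.0648 -0.0009]
settled t16.49 s,l,z mm [ 589.95 -234.85  170.55] F(h,l,z) [ 0.6  -0.   -2.93] M [0.0198 0.0684 0.0136]
```

View pics/s4.png

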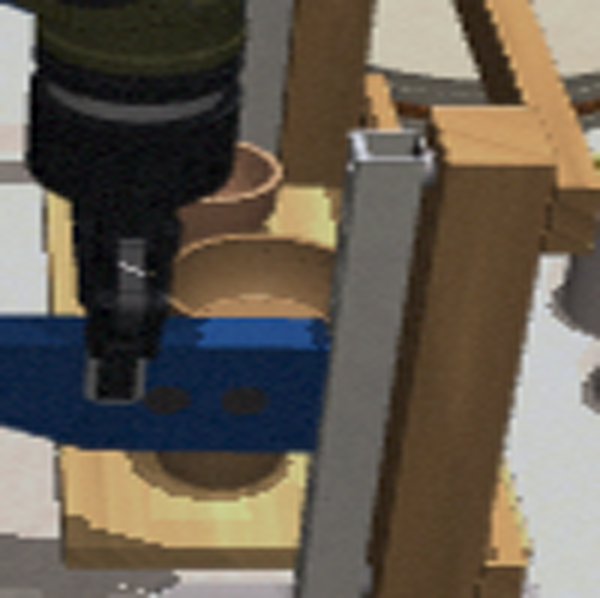

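```bash
python3 - <<'E'
from h import *
l=-.23545
hit=servo_line(pt(.5897,l,.1665),feed=.02,threshold=10); st("half %s"%hit)
if not hit:
    hit=servo_line(pt(.5897,l,.158),feed=.012,threshold=9); st("down %s"%hit); hold(.25); st("settled")
E
```

```text
half False t16.92 s,l,z mm [ 589.48 -235.36  166.08] F(h,l,z) [-0.21 -0.83 -3.35] M [-0.0556  0.0264  0.0064]
down True t17.41 s,l,z mm [ 590.01 -235.62  162.73] F(h,l,z) [-2.28 -0.06  4.39] M [ 0.0887 -0.1505  0.0665]
settled t17.66 s,l,z mm [ 589.99 -235.61  162.54] F(h,l,z) [-1.84 -0.16  6.36] M [ 0.0659 -0.2739  0.1034]
```

```bash
python3 - <<'E'
from h import *
l=-.23545
hit=servo_line(pt(.5899,l,.158),feed=.008,threshold=8); st("press %s"%hit); hold(.2); st("settled")
p=get_tcp_pos()
for i in range(8):
    if get_wrist_force()[2]<0: break
    servo_line(p+[0,0,.0003*(i+1)],feed=.01); hold(.15); st("relax")
E
```

```text
press True t17.94 s,l,z mm [ 590.31 -235.77  162.72] F(h,l,z) [-2.91  0.9   5.34] M [ 0.2293 -0.0395  0.1368]
settled t18.14 s,l,z mm [ 590.29 -235.74  162.68] F(h,l,z) [-2.95  1.94  5.14] M [ 0.1732 -0.1228  0.0576]
relax t18.64 s,l,z mm [ 590.44 -235.74  163.12] F(h,l,z) [-1.59  1.32  2.83] M [ 0.1448 -0.1443 -0.0087]
relax t19.04 s,l,z mm [ 590.4  -235.72  163.23] F(h,l,z) [1.3  0.69 1.06] M [ 0.1056 -0.3115  0.038 ]
relax t19.44 s,l,z mm [ 590.32 -235.71  163.36] F(h,l,z) [ 1.63  0.38 -0.04] M [ 0.0035 -0.3914 -0.041 ]
```

```bash
python3 - <<'E'
from h import *
l=-.2356
servo_line(pt(.5893,l,.1634),feed=.01); hold(.2); st("out 1mm")
hit=servo_line(pt(.5893,l,.158),feed=.01,threshold=12); st("press %s"%hit); hold(.2); st("settled")
p=get_tcp_pos(); servo_line(p+[0,0,.0012],feed=.01); hold(.2); st("relax")
E
```

```text
out 1mm t19.89 s,l,z mm [ 589.27 -235.66  163.4 ] F(h,l,z) [ 1.99 -0.33 -0.21] M [ 0.018  -0.3958  0.0042]
press True t20.28 s,l,z mm [ 589.6  -235.82  162.83] F(h,l,z) [-2.17  0.88  5.08] M [ 0.155  -0.1153  0.1014]
settled t20.48 s,l,z mm [ 589.6  -235.78  162.71] F(h,l,z) [-2.87  0.87  4.31] M [ 0.1081 -0.0881  0.0523]
relax t21.06 s,l,z mm [ 589.29 -235.7   163.47] F(h,l,z) [-0.66  0.14 -1.05] M [ 0.0205 -0.0506  0.0126]
```

```bash
python3 - <<'E'
from h import *
def F(n=6):
    a=[]
    for _ in range(n): hold(.02); f=get_wrist_force(); a.append([f@H,f@L,f[2]])
    return np.mean(a,0)
p=get_tcp_pos(); s,l,z=p@H,p@L,p[2]
f=F(); print("base",f)
c=s; log=[]
for i in range(40):
    if f[0]>22: break
    if abs(f[0]-15)<.8: break
    step=.0004 if f[0]<4 else np.clip((15-f[0])*.00003,-.0003,.0003)
    c-=step; servo_line(pt(c,l,z),feed=.01); f=F(); log.append((round((s-c)*1e3,2),np.round(f,2).tolist(),round((s-get_tcp_pos()@H)*1e3,2)))
    if f[0]>4 and f[2]>0: z+=.0001
for x in log: print(x)
st("end")
E
```

```text
base [-0.5022 -0.4692 -0.5666]
(np.float64(0.4), [2.15, -0.19, -2.25], np.float64(0.19))
(np.float64(0.8), [5.1, -0.75, -4.33], np.float64(0.29))
(np.float64(1.1), [6.45, -0.73, -4.64], np.float64(0.35))
(np.float64(1.35), [7.19, -0.63, -5.28], np.float64(0.37))
(np.float64(1.59), [8.07, -0.6, -5.26], np.float64(0.43))
(np.float64(1.8), [8.79, -0.25, -5.93], np.float64(0.47))
(np.float64(1.98), [9.35, -0.83, -6.64], np.float64(0.48))
(np.float64(2.15), [10.02, -0.79, -6.98], np.float64(0.53))
(np.float64(2.3), [10.72, -0.54, -6.99], np.float64(0.55))
(np.float64(2.43), [10.85, -1.07, -7.11], np.float64(0.59))
(np.float64(2.55), [11.33, -0.92, -7.57], np.float64(0.59))
(np.float64(2.66), [12.0, -1.11, -7.41], np.float64(0.61))
(np.float64(2.75), [11.97, -0.63, -7.89], np.float64(0.62))
(np.float64(2.85), [12.49, -0.88, -8.24], np.float64(0.65))
(np.float64(2.92), [13.09, -0.74, -8.45], np.float64(0.65))
(np.float64(2.98), [13.33, -0.8, -8.67], np.float64(0.67))
(np.float64(3.03), [12.82, -0.72, -8.46], np.float64(0.67))
(np.float64(3.09), [13.37, -1.09, -8.12], np.float64(0.68))
(np.float64(3.14), [13.81, -0.89, -8.6], np.float64(0.69))
(np.float64(3.18), [13.72, -0.94, -8.65], np.float64(0.7))
(np.float64(3.22), [13.84, -0.9, -8.74], np.float64(0.71))
(np.float64(3.25), [14.04, -0.83, -8.9], np.float64(0.7))
(np.float64(3.28), [13.85, -1.23, -9.05], np.float64(0.72))
(np.float64(3.31), [13.66, -1.14, -9.24], np.float64(0.73))
(np.float64(3.35), [14.28, -1.16, -9.26], np.float64(0.75))
end t29.91 s,l,z mm [ 588.54 -235.58  163.01] F(h,l,z) [14.54 -1.07 -9.5 ] M [-0.2242 -2.2137 -0.0775]
```

```bash
python3 - <<'E'
from h import *
def F(n=5):
    a=[]
    for _ in range(n): hold(.02); f=get_wrist_force(); a.append([f@H,f@L,f[2]])
    return np.mean(a,0)
c=(589.29-3.35)/1e3; l=-.2357; z=.16347
f=F(); log=[]
for i in range(14):
    ex,ez=15.2-f[0],-4.5-f[2]
    if abs(ex)<.5 and abs(ez)<1.2: break
    c-=np.clip(ex*.00012,-.0003,.0003); z-=np.clip(ez*.00008,-.0003,.0003)
    servo_line(pt(c,l,z),feed=.01); f=F(); log.append((round(c*1e3,2),round(z*1e3,2),np.round(f,2).tolist()))
    if f[0]>21: break
for x in log: print(x)
st("hold start")
a=[]
for _ in range(17):
    hold(.1); q=get_wrist_force(); a.append([q@H,q[2]])
print(np.round(np.array(a).T,1)); st("hold end")
E
```

```text
(np.float64(585.82), np.float64(163.17), [13.94, -0.85, -8.38])
(np.float64(585.67), np.float64(162.87), [13.79, -0.5, -8.08])
(np.float64(585.5), np.float64(162.58), [14.05, -1.14, -7.5])
(np.float64(585.36), np.float64(162.34), [13.8, -0.91, -6.9])
(np.float64(585.2), np.float64(162.15), [14.74, -0.65, -6.99])
(np.float64(585.14), np.float64(161.95), [14.18, -0.47, -6.7])
(np.float64(585.02), np.float64(161.78), [14.6, -0.26, -6.6])
(np.float64(584.95), np.float64(161.61), [14.36, -0.61, -6.09])
(np.float64(584.85), np.float64(161.48), [14.84, -0.13, -5.61])
hold start t32.99 s,l,z mm [ 588.47 -235.71  162.61] F(h,l,z) [14.13  0.48 -5.95] M [-0.0876 -2.419  -0.0546]
[[15.5 15.1 14.6 14.2 14.6 15.  13.8 13.9 14.2 15.6 14.6 14.8 14.5 14.8
  14.9 14.7 14.8]
 [-6.  -4.4 -5.9 -4.8 -6.2 -5.5 -4.9 -5.2 -6.3 -5.7 -5.3 -4.9 -5.7 -5.8
  -6.2 -6.4 -5.8]]
hold end t34.69 s,l,z mm [ 588.46 -235.67  162.58] F(h,l,z) [14.76  0.04 -5.8 ] M [-0.0125 -2.4144 -0.0023]
```

```bash
python3 - <<'E'
from h import *
R0=Rt(0,yaw,-1); R=get_ee_rot(); print("rot err (deg, about H,L,z)",np.degrees(cv2.Rodrigues(R@R0.T)[0].ravel()@np.stack([H,L,[0,0,1]],1)))
st(); im=capture("side"); cv2.imwrite("pics/s5.png",cv2.resize(im[180:270,250:360,::-1],None,fx=7,fy=6.5,interpolation=cv2.INTER_CUBIC))
E
```

```text
rot err (deg, about H,L,z) [0.1955 0.1545 0.0369]
 t34.69 s,l,z mm [ 588.46 -235.67  162.58] F(h,l,z) [14.76  0.04 -5.8 ] M [-0.0125 -2.4144 -0.0023]
```

View pics/s5.png

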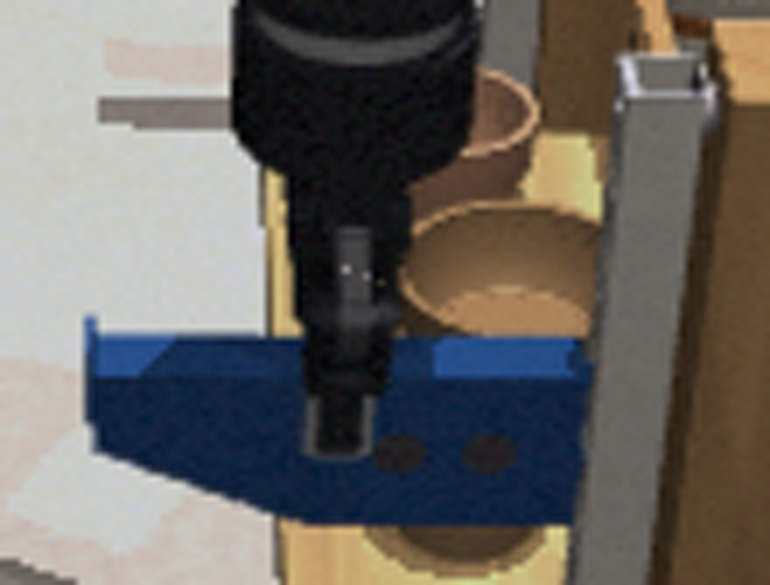

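```bash
python3 - <<'E'
from h import *
def F(n=8):
    a=[]
    for _ in range(n): hold(.02); f=get_wrist_force(); a.append([f@H,f@L,f[2]])
    return np.mean(a,0)
c=.58485; l=-.2357; z=.16148
for i in range(6):
    f=F()
    if 15.1<f[0]<16.2: break
    c-=np.clip((15.6-f[0])*.00018,-.0003,.0003); servo_line(pt(c,l,z),feed=.01)
print("tug",f,c); a=[]
for _ in range(16):
    hold(.1); q=get_wrist_force(); a.append([q@H,q[2]])
print("hold mean",np.mean(a,0),np.min(a,0),np.max(a,0)); st()
# let the pull off: c back towards the unloaded command, z target back
for k in np.linspace(.2,1,5):
    servo_line(pt(c+k*(.5893-c),l,z+k*(.1636-z)),feed=.02)
f=F(); st("released pull"); print(f)
E
```

```text
tug [15.5418 -0.4347 -6.2047] 0.5846748993182029
hold mean [15.1225 -5.874 ] [14.0683 -6.957 ] [15.9438 -5.14  ]
 t36.86 s,l,z mm [ 588.44 -235.67  162.58] F(h,l,z) [14.87 -0.13 -5.37] M [-0.0254 -2.5034 -0.067 ]
released pull t38.24 s,l,z mm [ 589.14 -235.67  163.52] F(h,l,z) [ 2.66 -0.19 -1.36] M [-0.028  -0.5081  0.0071]
[ 2.5831 -0.2828 -2.0577]
```

```bash
python3 - <<'E'
from h import *
servo_line(pt(.5898,-.2357,.1635),feed=.02); hold(.2); st("before open")
gripper_open(); hold(.2); st("open"); p=get_tcp_pos()
servo_line(p+[0,0,.03],feed=.06); 
servo_line(p+[0,0,.15]-.0*H,feed=.15); st("up")
move_ptp([.4,-.05,.35],Rt(0,0,-1)); hold(.3)
for c in ("side","scene"):
    im=capture(c); np.save(c+"6.npy",im)
    for t in ["bracket_top","bracket","partner_bracket"]: print(c,t,[(np.round(d["point"],4),round(d["confidence"],2)) for d in tip_of(c,t)[:2]])
a=np.load("side6.npy")[100:320,220:440,::-1]; b=np.load("scene6.npy")[80:300,160:380,::-1]
cv2.imwrite("pics/end.png",cv2.resize(np.hstack([a,b]),None,fx=1.8,fy=2.4,interpolation=cv2.INTER_CUBIC)); print(get_t())
E
```

```text
before open t38.69 s,l,z mm [ 589.41 -235.69  163.48] F(h,l,z) [-0.37  0.15 -0.22] M [-0.0231  0.0831  0.0115]
open t39.52 s,l,z mm [ 589.78 -235.68  163.48] F(h,l,z) [ 0.06  0.19 -0.81] M [ 0.0023  0.0362 -0.0041]
up t41.12 s,l,z mm [ 589.3  -235.43  311.89] F(h,l,z) [ 0.61 -0.27  0.08] M [-0.0038 -0.0098  0.0031]
side bracket_top [(array([ 0.6641, -0.2443,  0.1956]), 0.77)]
side bracket [(array([ 0.6716, -0.2427,  0.1258]), 0.92)]
side partner_bracket [(array([0.6813, 0.197 , 0.1281]), 0.6)]
scene bracket_top [(array([ 0.6668, -0.2382,  0.1944]), 0.68)]
scene bracket [(array([ 0.6716, -0.2456,  0.1277]), 0.9), (array([ 0.5851, -0.2381,  0.1768]), 0.56)]
scene partner_bracket [(array([0.6798, 0.1979, 0.1288]), 0.58)]
42.875
```

View pics/end.png

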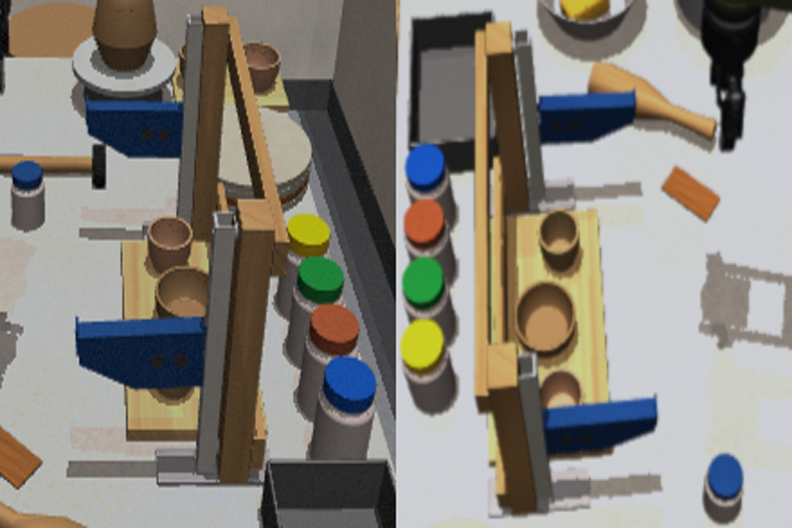

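The bracket hangs free and level with the partner, the networks put its foot at z ≈ 0.126–0.128, the other objects show no movement, and the gripper is clear.

```bash
python3 -c "
from cell import *
print(job_done(),get_t())"
```

```text
the job is handed in; nothing more can be done
the job is handed in; nothing more can be done
```

I hung the bracket home in the 140/180 slots, level with the other one, tugged it straight out at about 15 N (mean 15.1, readings 14.1–15.9) for 1.6 s without pressing down, let go and handed the job in at about 43 s; the result of the judging was not shown to me.

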